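# Slide the clip tin between the organisers onto its felt mat

### The arm

A 6-joint arm with a two-finger parallel gripper is mounted at the origin on the work surface. World frame = base frame: x ahead of the robot, y to its left, z up, the work surface at z = 0. Lengths are in m, angles in rad, forces in N, time in s.
With the tool pointing down it reaches from about 0.35 to 0.925 m from the base axis. Payload 6.4 kg.
Tool frame: the origin (TCP) lies at the very end of the fingers, on their centre line; the grasp point (between the pads) lies 19 mm behind it; z points along the fingers, y is the line along which they close (so a half turn about z gives the same grasp; the last joint's range is limited). The gripper opens to 85 mm and grips with 20 to 120 N. Pads are 22 mm wide; open, the fingers measure 114 mm over their backs; the gripper's body (76 mm by 85 mm) begins 54 mm behind the grasp point. The pads swing forward as they close: fully open they stand 13 mm farther back than shut.
Start: joints at [-1.442, 0.245, 1.558, -0, 1.339, -0.174], TCP at [0.194, -0.62, 0.231] pointing down, gripper open.
Joint ranges: [-3.13, 3.13], [-1.02, 2.26], [0.13, 2.54], [-0.95, 4.09], [0.21, 2.88], [-2.74, 2.74]. Speed limits (rad/s): [2.57, 2.57, 3.14, 3.14, 3.14, 3.14].

### API

Orientations are given as a 3x3 rotation matrix whose columns are the frame's x, y, z axes.
In Python, from rig import bot gives the robot as it stands.
- The arm moves only by the tool jog_arm, never from a script. Its argument "commands" is a list of rows, each a list of 3 entries, a list of its own where there are three numbers: the shift along the world's x, y, z in cm, then the turn, a rotation vector about the world's x, y, z in degrees, then the finger opening in cm, from 0 to 8.54. In form: [[[tx, ty, tz], [rx, ry, rz], hand], ...]. A call has 1 to 12 rows; each row is the pose to reach, as a shift and turn from the pose commanded when the call began; what a row does not reach only later rows make up. A row lasts 1/12 s, in which the tool goes at most 41.7 mm and 7.16 degrees, less where a joint would pass 70% of its speed; a pose out of reach is approached as far as the arm can. A call with a gripper value outside its range is refused whole. The fingers move at their own pace and stop on an object; "grip_force" is the grip in N (left out, the last holds). Time passes only in rows, so rows that repeat a pose let the fingers close. It gives the time, the measured TCP pose, the force, the opening and the grip force at its end, in the units of the state.
- bot.observe(): the state, without advancing time (a new reading comes with each control period).
- bot.grab_frame(name): name is "scene" or "top"; returns the picture (480x640x3 uint8, red, green, blue); there is no depth.
- bot.get_calibration(name): a dict with "camera_matrix" (3x3 intrinsics, pixels), "cam_to_world" (4x4, takes a point from camera to world coordinates). Camera axes: x right, y down, z forward; pixel columns grow to the right and rows downward; lengths in m; the calibration is good to about 2 mm. A picture is of the moment at which its call begins. get_calibration takes no time and is no camera call.
- bot.sign_off(): hands the job in; it is judged then, once.
The state is a dict: "t": time; "joint_positions": joint angles; "joint_velocities": joint speeds; "joint_efforts": joint torques, N m; "tcp_pos": TCP position; "eef_rot": TCP orientation; "ft_force": force on the tool from outside, world axes, zero at the start; "wrist_torque": the same for the moment, N m; "width": finger opening in m; "grasp_force": force on a finger pad.
Only numpy, scipy, OpenCV 4.12 (cv2) and the standard library are available. Lean on these libraries where they do the work, as an engineer would, in place of code of your own. Each camera call takes 0.05 s, during which the arm holds its last target. There are 200 camera calls.

### The job

Push the round steel clip tin along the desk, through the narrow gap between the two clear acrylic organisers, until it stands wholly on the round felt mat on the other side. Push it gently with the fingertips or the outside of the fingers, never pinching or lifting it, and leave the mug, pencil, eraser and compass where they are.

Things in the scene. Friction and masses are not known exactly. Their poses are not given: they have to be found in the camera images.
- tin: Low round steel tin with a slip lid, 72 mm diameter, 22 mm high, 80 to 170 g, standing loose on the desk near one mouth of the gap, usually some way off the gap's centre line. Origin: centre of its underside. It may spin about its own axis, so its yaw means nothing.
- mat: Round grey felt mat, 140 mm diameter, 1 mm thin, stuck to the desk beyond the other mouth of the gap; it lies so flat that tin and fingers slide onto it without a step. Origin: its centre.
- organiser_1: Two-tier clear acrylic organiser, fixed, on the far side of the gap from the robot. 160 mm long (x axis, along the gap, roughly to the robot's left), 110 mm deep (y axis, across the gap towards organiser_2). Origin: centre of its underside. The half next to the gap is a level 35 mm high, the other half 70 mm. Its upright front face, 55 mm from the origin along +y, is one wall of the gap.
- organiser_2: Second organiser, same shape, fixed, on the robot's side of the gap, turned half round: its +y points at organiser_1 and its front face, 55 mm along +y, is the other wall. The gap's middle is half-way between the two origins; the gap is 160 mm long, 77 to 80 mm wide, its parallel walls 35 mm high.
- mug: White ceramic mug with a handle, 82 mm diameter, 95 mm high, loose on the desk behind the left end of organiser_1. Origin: centre of its underside. Leave alone.
- pencil: Black mechanical pencil, 137 mm long, 9 mm thick, loose on the desk near the robot on the right. Origin: middle, underside; x along it. Leave alone.
- eraser: Yellow eraser with a paper sleeve, 55 x 22 x 12 mm, lying on the lower level of organiser_2. Origin: centre of its underside. Leave alone.
- compass: Steel drawing compass, about 140 mm long and 10 mm high, lying on the upper level of organiser_1. Origin: near its middle, underside. Leave alone.
Not all that is in view belongs to the job. What is shaped like the organiser_1 but orange or pink is not meant. What is meant by the tin is not green, and is the larger of those in its own colour.

How it is judged:
On the way:
1. the tin is between the two organisers, flat on the desk (x of tin in the frame of organiser_1 between -0.05 and 0.05 m and y of tin in the frame of organiser_1 between 0.084 and 0.106 m and height (world z) of tin below 0.006 m), for 0.1 s.
At the end, for the whole second after the job is handed in: The tin has passed through the gap and stands flat and still wholly on the felt mat (centres within 35 mm) (horizontal distance between tin and mat below 0.035 m and height (world z) of tin below 0.004 m and angle between tin's own z axis and vertical below 0.08 rad and linear speed of tin below 0.01 m/s); the robot touches nothing.
It fails at once if the tin is lifted or tipped (height (world z) of tin above 0.008 m or angle between tin's own z axis and vertical above 0.2 rad).
It fails at once if the tin is pinched or pushed roughly (over 30 N from the fingers) (contact force between the fingers and tin above 30 N).
It fails at once if the mug, pencil, eraser or compass is moved by more than 15 mm (distance of any of mug, pencil, eraser, compass from where it was at the start of the episode above 0.015 m).
It also fails if it takes over 58 s, if anything falls off the work surface, if the arm or the gripper's body presses on something with over 40 N, if the wrist force passes 120 N, or if a joint passes its speed limit or range.

## Working session

There is one attempt and no reset: what is moved stays moved. The work goes in short steps, Python scripts to look and compute and a tool call to move; the robot and the scene stay as the last step left them, time stands still between calls to the robot, and variables do not carry over. Pictures are saved under pics/ and viewed, at most 10 in all, crops included, and the job is handed in when it is done.

Besides the shell and the picture viewer there is one more tool, called after "Request:" by a JSON object that holds its "name" and its "arguments", one argument or row to a line. jog_arm: Moves the arm, as the interface text tells. Its arguments: {"type":"object","properties":{"commands":{"type":"array","items":{"type":"array"}},"grip_force":{"type":"number"}},"required":["commands"]}

```bash
mkdir -p pics; python3 - <<'E'
from rig import bot
import cv2
for n in("scene","top"):
    cv2.imwrite(f"pics/{n}0.png",bot.grab_frame(n)[:,:,::-1])
    c=bot.get_calibration(n);print(n,c["camera_matrix"],c["cam_to_world"])
s=bot.observe();print(s["t"],s["tcp_pos"],s["eef_rot"],s["width"])
E
```

```text
scene [[436.5145302    0.         320.39063739]
 [  0.         436.5145302  240.35787692]
 [  0.           0.           1.        ]] [[ 0.6676136   0.46980673 -0.57755841  1.17163703]
 [ 0.74435045 -0.40523927  0.53077636 -0.47806907]
 [ 0.01531295 -0.78425938 -0.6202441   0.66973784]
 [ 0.          0.          0.          1.        ]]
top [[613.0441417    0.         309.14600134]
 [  0.         613.0441417  237.61882629]
 [  0.           0.           1.        ]] [[ 0.01472794 -0.98992397  0.14083186  0.4409125 ]
 [-0.9997985  -0.01650108 -0.01143094  0.03020535]
 [ 0.01363963 -0.14063513 -0.98996754  1.20698198]
 [ 0.          0.          0.          1.        ]]
0.1 [ 0.19376287 -0.61991924  0.23027908] [[ 9.54507293e-01  2.98187482e-01 -2.30416559e-04]
 [ 2.98187420e-01 -9.54505748e-01  1.74351981e-03]
 [ 2.99961851e-04 -1.73290969e-03 -9.99998454e-01]] 0.08563929467319696
```

View pics/top0.png

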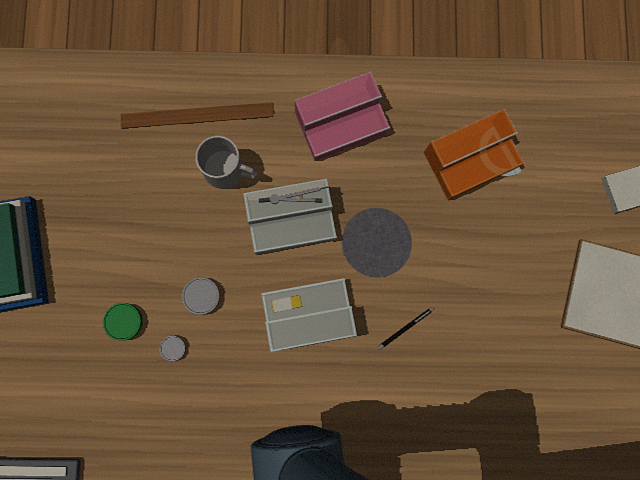

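View pics/scene0.png

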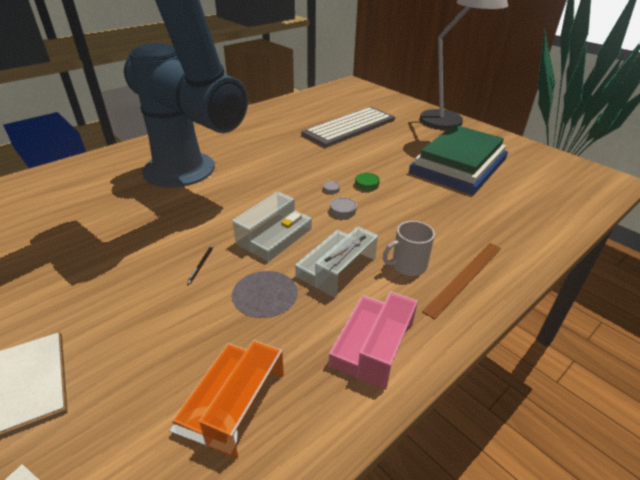

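The top view shows the steel tin at about (201,296), with the smaller grey one at (173,348) a decoy. The mat is at (377,242), clear organiser_1 at (290,216), organiser_2 at (309,315) and the pencil at (405,328). The scene view agrees.

```bash
cat > h.py <<'E'
import numpy as np,cv2
from rig import bot
def ray(n,px,z):
    c=bot.get_calibration(n);K=c["camera_matrix"];T=c["cam_to_world"]
    px=np.atleast_2d(np.asarray(px,float))
    d=np.c_[px,np.ones(len(px))]@np.linalg.inv(K).T@T[:3,:3].T
    o=T[:3,3];return (o+d*((z-o[2])/d[:,2])[:,None])[:,:2]
def tin(im,guess):
    """centre of grey (unsaturated) blob near pixel guess, top view"""
    hsv=cv2.cvtColor(im,cv2.COLOR_RGB2HSV)
    m=((hsv[...,1]<60)&(hsv[...,2]>60)).astype(np.uint8)
    m=cv2.morphologyEx(m,cv2.MORPH_OPEN,np.ones((3,3)))
    n,l,s,c=cv2.connectedComponentsWithStats(m)
    out=[(np.hypot(*(c[i]-guess)),c[i],s[i]) for i in range(1,n) if s[i,4]>150]
    return sorted(out,key=lambda a:a[0])
E
python3 - <<'E'
from h import *
im=cv2.imread("pics/top0.png")
rgb=im[:,:,::-1].copy()
for g in((201,296),(377,242),(290,216),(309,315)):
    d,c,s=tin(rgb,g)[0];print(g,c,s,ray("top",c,0.022),ray("top",c,0.001))
cv2.imwrite("pics/crop.png",cv2.resize(im[170:360,190:420],None,fx=3.1,fy=3.1,interpolation=cv2.INTER_CUBIC))
E
```

```text
(201, 296) [200.13015582 295.35747021] [ 182  277   37   38 1091] [[0.49391217 0.22440271]] [[0.49485141 0.22784423]]
(377, 242) [376.421981   242.17910448] [ 342  208   70   69 3685] [[ 0.60268083 -0.11502272]] [[ 0.60554766 -0.11759642]]
(290, 216) [292.58552632 230.84703947] [ 250  210   87   43 2432] [[0.62231678 0.04909182]] [[0.62553159 0.04942652]]
(309, 315) [308.5298358  315.03604325] [ 262  278   95   74 4994] [[0.45949871 0.01549527]] [[0.45982809 0.01523458]]
```

View pics/crop.png

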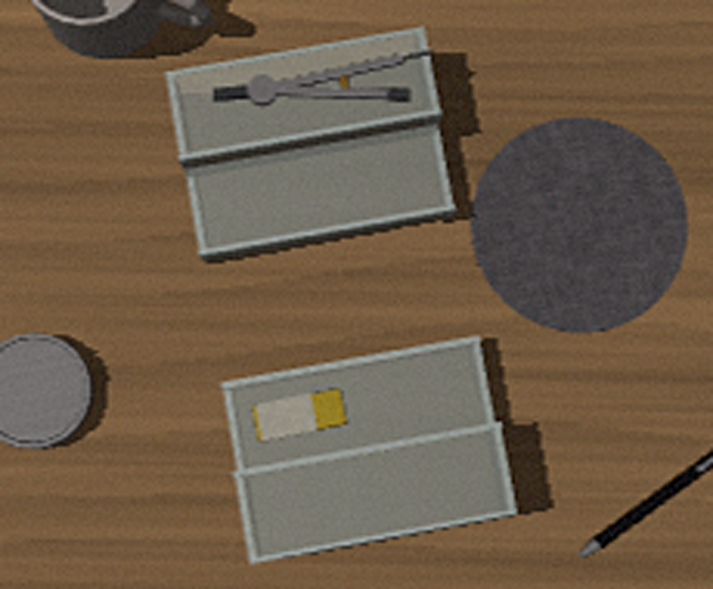

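The zoomed crop (3.1x, offset (190,170)) shows organiser_1's front rim running from (203,255) to (455,211) and organiser_2's from (222,382) to (478,338). The walls are parallel. The tin is at the left and the mat at the right.

```bash
python3 - <<'E'
from h import *
p=np.array([(203,256),(455,212),(222,382),(478,338)])/3.1+[190,170]
w=ray("top",p,.035);print(w)
for a,b in((0,1),(2,3)):
    d=w[a]-w[b];print(np.linalg.norm(d),np.degrees(np.arctan2(d[1],d[0])))
d=(w[0]-w[1])+(w[2]-w[3]);d/=np.linalg.norm(d);n=np.array([d[1],-d[0]])
c=w.mean(0);print("dir",d,"n(far)",n,"gap",(w[:2].mean(0)-w[2:].mean(0))@n,"mid",c)
for k,q in dict(tin=ray("top",(200.6,295.9),.022)[0],mat=ray("top",(377,242.2),.001)[0]).items():print(k,q,(q-c)@d,(q-c)@n)
for px in((379,347),(432,309)):print("pencil",ray("top",px,.008))
E
```

```text
[[ 0.5768741   0.1193861 ]
 [ 0.60702825 -0.03672387]
 [ 0.49917122  0.10562183]
 [ 0.52869281 -0.05159358]]
0.15899558385723384 100.93259228874845
0.15996314646195153 100.6350414977594
dir [-0.18709612  0.98234161] n(far) [0.98234161 0.18709612] gap 0.07932012565067927 mid [0.55294159 0.03417262]
tin [0.49288728 0.22346068] 0.19718146946271958 -0.023578789144184605
mat [ 0.6055248  -0.11874722] -0.16005763201982548 0.023043961708671904
pencil [[ 0.40055412 -0.12157207]]
pencil [[ 0.47498367 -0.22510976]]
```

Request:
{"name": "jog_arm", "arguments": {
  "commands": [
    [[25.6,47,0],[0,0,83.4],3.6],
    [[25.6,47,0],[0,0,83.4],3.6],
    [[25.6,47,0],[0,0,83.4],3.6],
    [[25.6,47,0],[0,0,83.4],3.6],
    [[25.6,47,0],[0,0,83.4],3.6],
    [[25.6,47,0],[0,0,83.4],3.6],
    [[25.6,47,0],[0,0,83.4],3.6],
    [[25.6,47,0],[0,0,83.4],3.6],
    [[25.6,47,0],[0,0,83.4],3.6],
    [[25.6,47,0],[0,0,83.4],3.6],
    [[25.6,47,0],[0,0,83.4],3.6],
    [[25.6,47,0],[0,0,83.4],3.6]
  ],
  "grip_force": 20
}}

```text
t: 1.1
tcp_pos: [0.4333, -0.1792, 0.2311]
eef_rot: [[-0.192, 0.981, 0.0], [0.981, 0.192, 0.0], [0.0, 0.0, -1.0]]
ft_force: [1.1, 0.1, -0.6]
width: 0.0359
grasp_force: 0.0
```

Request:
{"name": "jog_arm", "arguments": {
  "commands": [
    [[4.6,46.8,0],[0,0,0],3.6],
    [[4.6,46.8,0],[0,0,0],3.6],
    [[4.6,46.8,0],[0,0,0],3.6],
    [[4.6,46.8,0],[0,0,0],3.6],
    [[4.6,46.8,0],[0,0,0],3.6],
    [[4.6,46.8,0],[0,0,0],3.6],
    [[4.6,46.8,0],[0,0,0],3.6],
    [[4.6,46.8,0],[0,0,0],3.6],
    [[4.6,46.8,0],[0,0,0],3.6],
    [[4.6,46.8,0],[0,0,0],3.6],
    [[4.6,46.8,0],[0,0,0],3.6],
    [[4.6,46.8,0],[0,0,0],3.6]
  ]
}}

```text
t: 2.1
tcp_pos: [0.4783, 0.2911, 0.2309]
eef_rot: [[-0.191, 0.982, -0.001], [0.982, 0.191, 0.001], [0.001, -0.0, -1.0]]
ft_force: [-0.1, 0.0, -0.1]
width: 0.0361
grasp_force: 0.0
```

Request:
{"name": "jog_arm", "arguments": {
  "commands": [
    [[0,0,0],[0,0,0],3.6],
    [[0,0,0],[0,0,0],3.6]
  ]
}}

```text
t: 2.27
tcp_pos: [0.4786, 0.2865, 0.2306]
eef_rot: [[-0.188, 0.982, -0.001], [0.982, 0.188, -0.001], [-0.001, -0.001, -1.0]]
ft_force: [1.1, -0.6, -0.5]
width: 0.036
grasp_force: 0.0
```

Request:
{"name": "jog_arm", "arguments": {
  "commands": [
    [[0.1,0.5,-4],[0,0,0],3.6],
    [[0.1,0.5,-8],[0,0,0],3.6],
    [[0.1,0.5,-12],[0,0,0],3.6],
    [[0.1,0.5,-15],[0,0,0],3.6],
    [[0.1,0.5,-18],[0,0,0],3.6],
    [[0.1,0.5,-20],[0,0,0],3.6],
    [[0.1,0.5,-21.3],[0,0,0],3.6],
    [[0.1,0.5,-22],[0,0,0],3.6],
    [[0.1,0.5,-22.2],[0,0,0],3.6],
    [[0.1,0.5,-22.2],[0,0,0],3.6]
  ]
}}

```text
t: 3.1
tcp_pos: [0.4807, 0.2913, 0.0099]
eef_rot: [[-0.186, 0.983, 0.001], [0.983, 0.186, 0.0], [0.0, 0.001, -1.0]]
ft_force: [-0.1, 0.5, 0.4]
width: 0.0362
grasp_force: 0.0
```

```bash
python3 - <<'E'
from h import *
a=bot.grab_frame("top");b=bot.grab_frame("scene")
o=np.zeros((480,800,3),np.uint8)
o[:,:400]=cv2.resize(a[220:400,90:240],(400,480));o[:,400:]=cv2.resize(b[110:290,250:400],(400,480))
cv2.imwrite("pics/p1.png",o[:,:,::-1]);print(bot.observe()["tcp_pos"],bot.observe()["t"])
E
```

```text
[0.48127199 0.29185483 0.01087389] 3.2
```

View pics/p1.png

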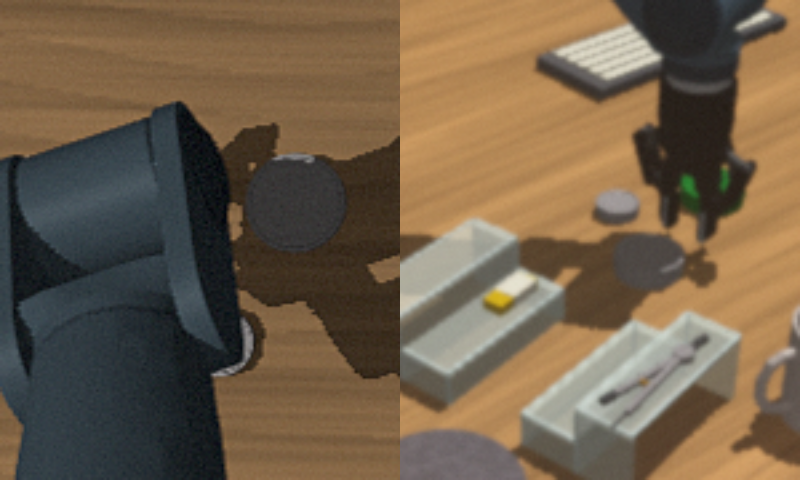

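In the top half of p1 the tin at about (295,205) is in shadow, with the gripper behind it. In the scene half the fingertips, about (672,225) and (705,238), stand just behind the tin at (650,262). I'll narrow the fingers a little and check the knuckle clearance against the wall height.

Request:
{"name": "jog_arm", "arguments": {
  "commands": [
    [[0,0,0],[0,0,0],3.0],
    [[0,0,0],[0,0,0],3.0],
    [[0,0,0],[0,0,0],3.0]
  ]
}}

```text
t: 3.45
tcp_pos: [0.4805, 0.2919, 0.0101]
eef_rot: [[-0.187, 0.982, 0.001], [0.982, 0.187, 0.0], [0.0, 0.001, -1.0]]
ft_force: [-0.2, -0.5, -0.6]
width: 0.0301
grasp_force: 0.0
```

```bash
cat >> h.py <<'E'
C=np.array([.55294,.03417]);D=np.array([-.1871,.98234]);N=np.array([.98234,.1871])
def proj(n,P):
    c=bot.get_calibration(n);T=np.linalg.inv(c["cam_to_world"])
    q=(T[:3,:3]@np.asarray(P).T).T+T[:3,3];q=q@c["camera_matrix"].T;return q[:,:2]/q[:,2:]
def sn(p):
    v=np.asarray(p)[:2]-C;return round(float(v@D),4),round(float(v@N),4)
E
python3 - <<'E'
from h import *
b=bot.grab_frame("scene");s=bot.observe();p=s["tcp_pos"];print(p,sn(p),s["width"])
k=8;x0,y0=460-0,0
x0,y0=325,145
o=cv2.convertScaleAbs(cv2.resize(b[y0:y0+70,x0:x0+90],None,fx=k,fy=k,interpolation=cv2.INTER_CUBIC),alpha=2.5)
for z,col in((0.0,(255,0,0)),(.035,(0,255,255))):
    P=[np.r_[p[:2]+N*t,z] for t in(-.0395,.0395)]
    q=((proj("scene",P)-[x0,y0]+.5)*k).astype(int)
    cv2.line(o,tuple(map(int,q[0])),tuple(map(int,q[1])),col,1)
    for a in q: cv2.circle(o,tuple(map(int,a)),4,col,-1)
cv2.imwrite("pics/p2.png",o[:,:,::-1])
E
```

```text
[0.4803042  0.29185633 0.00985968] (0.2667, -0.0231) 0.030135507558844206
```

View pics/p2.png

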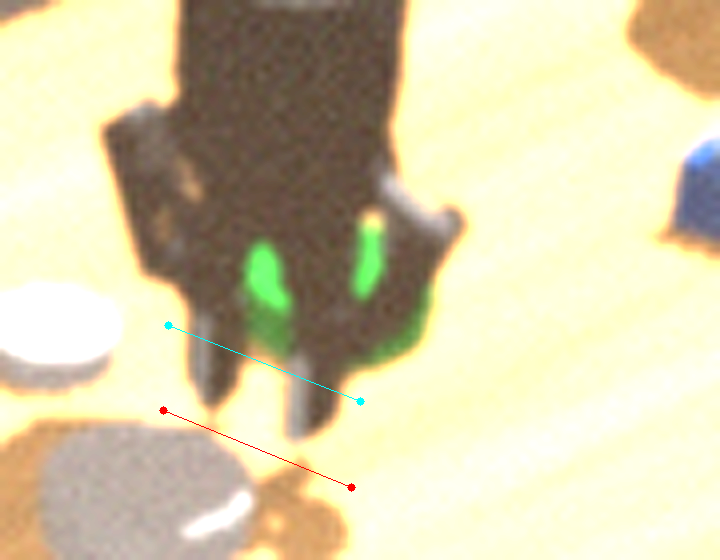

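The picture shows the fingertips lying inside the wall span at wall height (cyan line). The knuckles stay roughly 20 mm above wall height, so there is clearance. Now the slow approach and the diagonal push.

Request:
{"name": "jog_arm", "arguments": {
  "commands": [
    [[0.19,-0.98,0.2],[0,0,0],3.0],
    [[0.3,-1.57,0.2],[0,0,0],3.0],
    [[0.37,-1.96,0.2],[0,0,0],3.0],
    [[0.43,-2.26,0.2],[0,0,0],3.0],
    [[0.49,-2.55,0.2],[0,0,0],3.0],
    [[0.52,-2.75,0.2],[0,0,0],3.0],
    [[0.73,-3.12,0.2],[0,0,0],3.0],
    [[0.94,-3.48,0.2],[0,0,0],3.0],
    [[1.15,-3.85,0.2],[0,0,0],3.0],
    [[1.36,-4.22,0.2],[0,0,0],3.0],
    [[1.57,-4.58,0.2],[0,0,0],3.0],
    [[1.78,-4.95,0.2],[0,0,0],3.0]
  ]
}}

```text
t: 4.5
tcp_pos: [0.498, 0.2418, 0.0113]
eef_rot: [[-0.186, 0.982, -0.0], [0.982, 0.186, 0.0], [0.0, -0.0, -1.0]]
ft_force: [-0.4, 0.2, 0.7]
width: 0.03
grasp_force: 0.5
```

```bash
python3 - <<'E'
from h import *
a=bot.grab_frame("top");b=bot.grab_frame("scene");s=bot.observe();p=s["tcp_pos"];print(p,sn(p),s["ft_force"])
t=np.r_[p[:2]-D*.0437,.022]
for r in (.036,):
    P=[np.r_[t[:2]+r*np.array([np.cos(u),np.sin(u)]),.022] for u in np.linspace(0,6.28,40)]
    for n,im in(("top",a),("scene",b)):
        for q in proj(n,P): im[int(q[1]+.5),int(q[0]+.5)]=(255,0,0)
o=np.hstack([cv2.resize(a[220:370,150:275],(400,480)),cv2.resize(b[140:290,250:375],(400,480))])
cv2.imwrite("pics/p3.png",cv2.convertScaleAbs(o[:,:,::-1],alpha=1.8))
E
```

```text
[0.49826938 0.24147452 0.01130892] (0.2139, -0.0149) [-0.41822567 -0.27828017 -0.47342235]
```

View pics/p3.png

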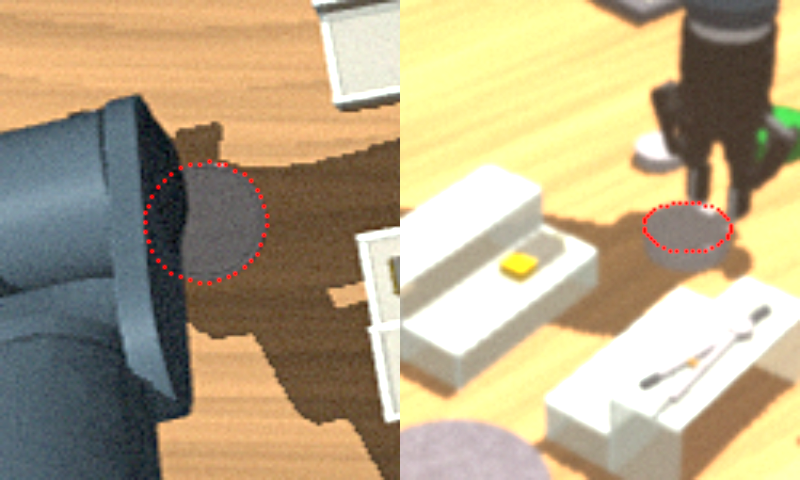

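The predicted tin circle (red, top crop centre (205,222)) sits on the real tin in both views, so the cradle model holds. Continuing to the mouth.

Request:
{"name": "jog_arm", "arguments": {
  "commands": [
    [[0.22,-0.37,0],[0,0,0],3.0],
    [[0.44,-0.73,0],[0,0,0],3.0],
    [[0.67,-1.1,0],[0,0,0],3.0],
    [[0.89,-1.46,0],[0,0,0],3.0],
    [[1.11,-1.83,0],[0,0,0],3.0],
    [[1.33,-2.19,0],[0,0,0],3.0],
    [[1.55,-2.56,0],[0,0,0],3.0],
    [[1.78,-2.92,0],[0,0,0],3.0],
    [[2.0,-3.29,0],[0,0,0],3.0],
    [[2.22,-3.65,0],[0,0,0],3.0],
    [[2.22,-3.65,0],[0,0,0],3.0]
  ]
}}

```text
t: 5.52
tcp_pos: [0.5206, 0.2049, 0.0114]
eef_rot: [[-0.186, 0.983, 0.001], [0.983, 0.186, -0.0], [-0.0, 0.0, -1.0]]
ft_force: [-0.8, -1.1, -0.3]
width: 0.0301
grasp_force: 0.0
```

```bash
cat > v.py <<'E'
import sys
from h import *
a=bot.grab_frame("top");b=bot.grab_frame("scene");s=bot.observe();p=s["tcp_pos"];print(s["t"],p,sn(p),s["ft_force"],"tin pred",sn(p)[0]-.0437)
t=p[:2]-D*.0437
P=[np.r_[t+.036*np.array([np.cos(u),np.sin(u)]),.022] for u in np.linspace(0,6.28,40)]
P+=[np.r_[C+D*u+N*v,.035] for u in np.linspace(-.08,.08,20) for v in(-.0395,.0395)]
x=int(sys.argv[2]);y=int(sys.argv[3]);x2=int(sys.argv[4]);y2=int(sys.argv[5]);o=[]
for n,im,u,v in(("top",a,x,y),("scene",b,x2,y2)):
    k=3.2;c=cv2.convertScaleAbs(cv2.resize(im[v:v+150,u:u+125],(400,480)),alpha=1.8)
    for q in proj(n,P): cv2.circle(c,tuple(int(e) for e in((q-[u,v]+.5)*k)),1,(255,0,0),-1)
    o.append(c)
cv2.imwrite("pics/"+sys.argv[1],np.hstack(o)[:,:,::-1])
E
python3 v.py p4.png 190 210 240 150
```

```text
5.6167 [0.52021569 0.20540099 0.01133206] (0.1743, -0.0001) [ 0.07860141 -1.03224572 -0.11160658] tin pred 0.1306
```

View pics/p4.png

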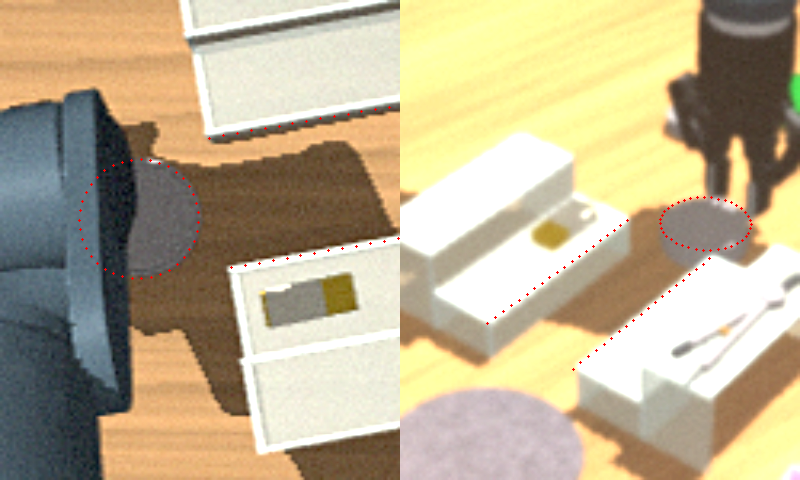

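The tin is centred at the mouth: predicted circle and wall lines match both views. Pushing straight in.

Request:
{"name": "jog_arm", "arguments": {
  "commands": [
    [[0.09,-0.49,0],[0,0,0],3.0],
    [[0.19,-0.98,0],[0,0,0],3.0],
    [[0.28,-1.47,0],[0,0,0],3.0],
    [[0.37,-1.96,0],[0,0,0],3.0],
    [[0.47,-2.46,0],[0,0,0],3.0],
    [[0.56,-2.95,0],[0,0,0],3.0],
    [[0.65,-3.44,0],[0,0,0],3.0],
    [[0.75,-3.93,0],[0,0,0],3.0],
    [[0.84,-4.42,0],[0,0,0],3.0],
    [[0.94,-4.91,0],[0,0,0],3.0],
    [[1.03,-5.4,0],[0,0,0],3.0],
    [[1.12,-5.89,0],[0,0,0],3.0]
  ]
}}

```text
t: 6.62
tcp_pos: [0.5313, 0.1463, 0.0113]
eef_rot: [[-0.187, 0.982, -0.0], [0.982, 0.187, 0.0], [0.0, -0.0, -1.0]]
ft_force: [0.0, 0.2, 1.3]
width: 0.0298
grasp_force: 0.5
```

```bash
python3 v.py p5.png 220 200 230 160
```

```text
6.7167 [0.53139494 0.14592651 0.01129495] (0.1138, -0.0003) [ 0.33856431 -0.11643948 -0.68572929] tin pred 0.0701
```

View pics/p5.png

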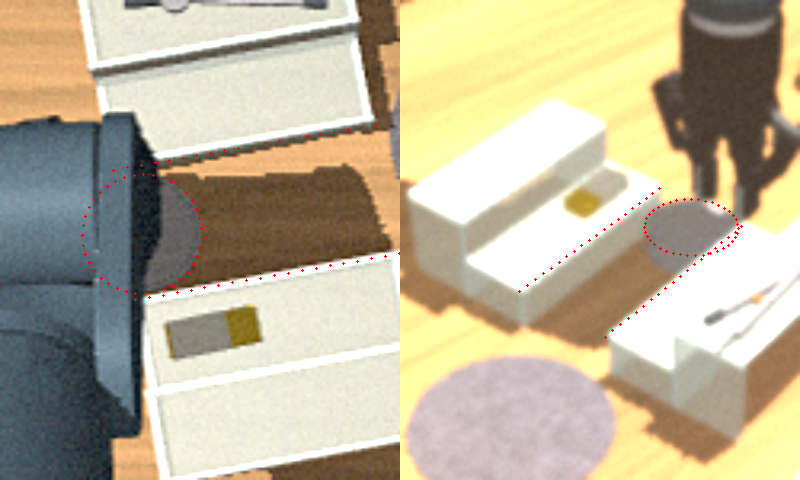

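The tin is entering the gap centred and without wall force. Continuing.

Request:
{"name": "jog_arm", "arguments": {
  "commands": [
    [[0.09,-0.49,0],[0,0,0],3.0],
    [[0.19,-0.98,0],[0,0,0],3.0],
    [[0.28,-1.47,0],[0,0,0],3.0],
    [[0.37,-1.96,0],[0,0,0],3.0],
    [[0.47,-2.46,0],[0,0,0],3.0],
    [[0.56,-2.95,0],[0,0,0],3.0],
    [[0.65,-3.44,0],[0,0,0],3.0],
    [[0.75,-3.93,0],[0,0,0],3.0],
    [[0.84,-4.42,0],[0,0,0],3.0],
    [[0.94,-4.91,0],[0,0,0],3.0],
    [[1.03,-5.4,0],[0,0,0],3.0],
    [[1.12,-5.89,0],[0,0,0],3.0]
  ]
}}

```text
t: 7.72
tcp_pos: [0.5425, 0.0873, 0.0113]
eef_rot: [[-0.186, 0.982, -0.0], [0.982, 0.186, -0.0], [0.0, -0.0, -1.0]]
ft_force: [-0.4, 0.4, 1.1]
width: 0.0297
grasp_force: 0.4
```

Request:
{"name": "jog_arm", "arguments": {
  "commands": [
    [[0.09,-0.49,0],[0,0,0],3.0],
    [[0.19,-0.98,0],[0,0,0],3.0],
    [[0.28,-1.47,0],[0,0,0],3.0],
    [[0.37,-1.96,0],[0,0,0],3.0],
    [[0.47,-2.46,0],[0,0,0],3.0],
    [[0.56,-2.95,0],[0,0,0],3.0],
    [[0.65,-3.44,0],[0,0,0],3.0],
    [[0.75,-3.93,0],[0,0,0],3.0],
    [[0.84,-4.42,0],[0,0,0],3.0],
    [[0.94,-4.91,0],[0,0,0],3.0],
    [[1.03,-5.4,0],[0,0,0],3.0],
    [[1.12,-5.89,0],[0,0,0],3.0]
  ]
}}

```text
t: 8.72
tcp_pos: [0.5537, 0.0285, 0.0113]
eef_rot: [[-0.187, 0.982, -0.0], [0.982, 0.187, -0.0], [0.0, -0.0, -1.0]]
ft_force: [-0.3, 1.3, -0.3]
width: 0.0299
grasp_force: 0.4
```

```bash
python3 v.py p6.png 270 180 210 190
```

```text
8.8167 [0.55391723 0.02808757 0.01139901] (-0.0062, -0.0002) [0.02975635 0.24113965 0.0031577 ] tin pred -0.0499
```

View pics/p6.png

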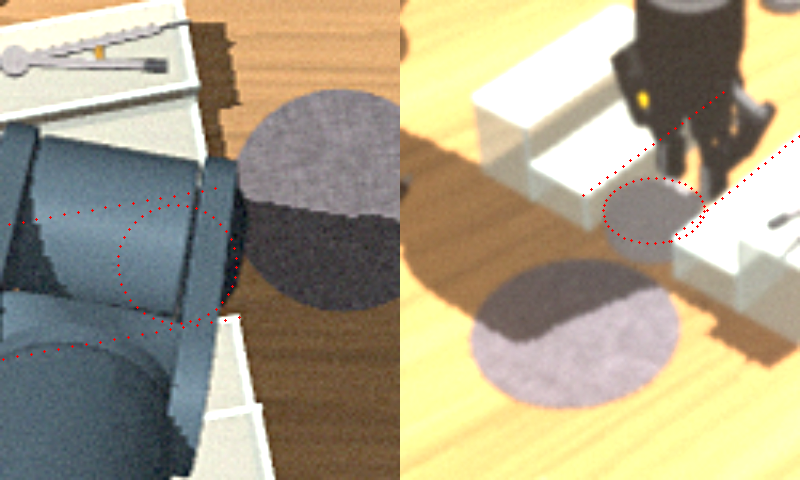

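The tin is mid-gap at its predicted place and nears the exit. The mat is ahead and slightly to the far side.

Request:
{"name": "jog_arm", "arguments": {
  "commands": [
    [[0.09,-0.49,0],[0,0,0],3.0],
    [[0.19,-0.98,0],[0,0,0],3.0],
    [[0.28,-1.47,0],[0,0,0],3.0],
    [[0.37,-1.96,0],[0,0,0],3.0],
    [[0.47,-2.46,0],[0,0,0],3.0],
    [[0.56,-2.95,0],[0,0,0],3.0],
    [[0.65,-3.44,0],[0,0,0],3.0],
    [[0.75,-3.93,0],[0,0,0],3.0],
    [[0.84,-4.42,0],[0,0,0],3.0],
    [[0.94,-4.91,0],[0,0,0],3.0],
    [[1.03,-5.4,0],[0,0,0],3.0],
    [[1.12,-5.89,0],[0,0,0],3.0]
  ]
}}

```text
t: 9.82
tcp_pos: [0.5649, -0.0305, 0.0113]
eef_rot: [[-0.186, 0.982, 0.0], [0.982, 0.186, -0.0], [-0.0, 0.0, -1.0]]
ft_force: [0.3, 0.8, -0.1]
width: 0.0297
grasp_force: 0.5
```

Request:
{"name": "jog_arm", "arguments": {
  "commands": [
    [[0.15,-0.38,0],[0,0,0],3.0],
    [[0.31,-0.76,0],[0,0,0],3.0],
    [[0.46,-1.13,0],[0,0,0],3.0],
    [[0.61,-1.51,0],[0,0,0],3.0],
    [[0.77,-1.89,0],[0,0,0],3.0],
    [[0.92,-2.27,0],[0,0,0],3.0],
    [[1.14,-2.63,0],[0,0,0],3.0],
    [[1.36,-3.0,0],[0,0,0],3.0],
    [[1.59,-3.36,0],[0,0,0],3.0],
    [[1.81,-3.73,0],[0,0,0],3.0],
    [[2.03,-4.09,0],[0,0,0],3.0],
    [[2.25,-4.46,0],[0,0,0],3.0]
  ]
}}

```text
t: 10.82
tcp_pos: [0.5875, -0.0749, 0.0113]
eef_rot: [[-0.187, 0.982, -0.0], [0.982, 0.187, -0.0], [-0.0, -0.0, -1.0]]
ft_force: [-1.2, 0.3, 0.5]
width: 0.0298
grasp_force: 0.6
```

Request:
{"name": "jog_arm", "arguments": {
  "commands": [
    [[0,0,0],[0,0,0],3.0],
    [[-0.05,0.3,0],[0,0,0],3.0],
    [[-0.2,1.0,0],[0,0,0],3.0],
    [[-0.2,1.0,0],[0,0,0],3.0],
    [[-0.2,1.0,1.5],[0,0,0],3.0],
    [[-0.2,1.0,4],[0,0,0],3.0],
    [[-0.2,1.0,8],[0,0,0],3.0],
    [[-0.2,1.0,12],[0,0,0],3.0],
    [[-0.2,1.0,16],[0,0,0],3.0],
    [[-0.2,1.0,20],[0,0,0],3.0],
    [[-0.2,1.0,22],[0,0,0],3.0]
  ]
}}

```text
t: 11.73
tcp_pos: [0.5871, -0.0646, 0.2375]
eef_rot: [[-0.187, 0.982, 0.008], [0.982, 0.187, -0.003], [-0.004, 0.007, -1.0]]
ft_force: [0.6, 0.2, 0.8]
width: 0.0301
grasp_force: 0.0
```

Request:
{"name": "jog_arm", "arguments": {
  "commands": [
    [[-4,3,0],[0,0,0],3.0],
    [[-8,6,0],[0,0,0],3.0],
    [[-10,9,0],[0,0,0],3.0],
    [[-10,13,0],[0,0,0],3.0],
    [[-10,17,0],[0,0,0],3.0],
    [[-10,20,0],[0,0,0],3.0],
    [[-10,20,0],[0,0,0],3.0],
    [[-10,20,0],[0,0,0],3.0]
  ]
}}

```text
t: 12.4
tcp_pos: [0.4846, 0.1372, 0.2312]
eef_rot: [[-0.191, 0.982, 0.0], [0.982, 0.191, -0.0], [-0.0, -0.0, -1.0]]
ft_force: [0.3, 0.0, 0.8]
width: 0.0299
grasp_force: 0.0
```

```bash
python3 v.py p7.png 310 180 200 210; python3 - <<'E'
from h import *
a=bot.grab_frame("top");s=bot.observe();print(s["ft_force"],np.abs(s["joint_velocities"]).max())
cv2.imwrite("pics/p8.png",cv2.convertScaleAbs(np.hstack([a[140:370,180:480],bot.grab_frame("scene")[140:370,170:470]])[:,:,::-1],alpha=1.6))
E
```

```text
12.5 [0.48512553 0.13520978 0.23115347] (0.1119, -0.0477) [0.69602686 0.48773588 0.81989767] tin pred 0.0682
[ 0.52271464 -0.11502392  0.84806843] 0.01545636279915319
```

View pics/p8.png

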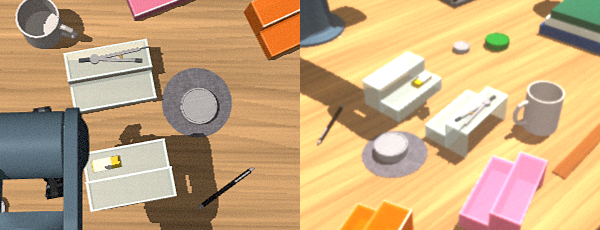

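The tin (top crop (199,106), i.e. full-frame (379,246)) stands on the mat (crop (197,101)), about 9 mm off centre. The mug, pencil, eraser and compass have not moved.

```bash
python3 -c "
from rig import bot
print(bot.sign_off())"
```

```text
the job is handed in; nothing more can be done
None
```

I pushed the tin through the gap and onto the felt mat, about 9 mm from its centre by the last pictures. The mug, pencil, eraser and compass were left in place, and the job is handed in; the sign-off returned no verdict.

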